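# Put the jeweller's bench lathe into low gear

## Robot

A 6-joint arm with a two-finger parallel gripper is mounted at the origin on the work surface. World frame = base frame: x ahead of the robot, y to its left, z up, the work surface at z = 0. Lengths are in m, angles in rad, forces in N, time in s.
With the tool pointing down it reaches from about 0.275 to 0.825 m from the base axis. Payload 4.9 kg.
Tool frame: the origin (TCP) lies midway between the tips of the shut fingers; the grasp point (between the pads) lies 19 mm behind it; z points along the fingers, y is the direction in which the jaws open and shut (so a half turn about z gives the same grasp; the last joint's range is limited). The gripper opens to 85 mm and grips with 20 to 120 N. Pads are 22 mm wide; open, the fingers measure 114 mm over their backs; the gripper's body (76 mm by 85 mm) begins 54 mm behind the grasp point. The pads swing forward as they close: fully open they stand 13 mm farther back than shut.
Start: joints at [-1.321, 0.326, -0.193, 1.052, 0, 1.437], TCP at [0.206, -0.51, 0.231] pointing down, gripper open.
Joint ranges: [-2.65, 2.65], [-0.97, 1.79], [-1.3, 1.35], [-1.93, 2.1], [-1.47, 1.37], [-3.14, 3.14]. Speed limits (rad/s): [2.57, 2.57, 3.14, 3.14, 3.14, 3.14].

## Interface

Orientations are given as a unit quaternion [x, y, z, w].
In Python, from bench import readout, grab_frame, order gives the robot as it stands.
- The arm moves only by the tool send_rows, never from a script. Its argument "increments" is a list of rows, each a list of 6 numbers: the shift along the tool's x, y, z normalised to -1 to 1, where 1 is 40 cm, then the turn, a rotation vector about the tool's x, y, z normalised to -1 to 1, where 1 is 45 degrees. In form: [[x, y, z, wx, wy, wz], ...]. A call has exactly 10 rows; each row is the pose to reach, as a shift and turn from the pose measured when the call began, along the tool's axes at that moment; what a row does not reach only later rows make up. A row lasts 1/10 s, in which the tool goes at most 50 mm and 8.59 degrees, less where a joint would pass 70% of its speed; a pose out of reach is approached as far as the arm can. A call with a number of a shift or a turn outside -1 to 1 is refused whole. A call with a gripper value outside its range is refused whole. "claw" is the opening, from 0 (shut) to 1 (fully open), set as the call begins (left out, the last holds). The fingers move at their own pace and stop on an object; "force" is the grip in N (left out, the last holds). Time passes only in rows, so rows that repeat a pose let the fingers close, or fill a call up. It gives the time, the measured TCP pose, the force and the opening at its end, in the units of the state.
- readout.get_state(): the state, without advancing time (a new reading comes with each control period).
- grab_frame(name): name is "scene" or "top" or "wrist"; returns a dict with "image" (420x560x3 uint8, blue, green, red), "intrinsics" (3x3 intrinsics, pixels), "dist" ([k1, k2, p1, p2, k3] as OpenCV has them; the pictures are not rectified), "position" and "orientation" of the camera in the world. Camera axes: x right, y down, z forward; pixel columns grow to the right and rows downward; lengths in m; the calibration is good to about 2 mm. A picture is of the moment at which its call begins. There is no depth.
- order.job_done(): hands the job in, once; it reports no verdict.
The state is a dict: "t": time; "joint_pos": joint angles; "joint_vel": joint speeds; "tau": joint torques, N m; "ee_pos": TCP position; "orientation": TCP orientation; "contact_force": force on the tool from outside, world axes, zero at the start; "torque": the same for the moment, N m; "grip_width": finger opening in m.
Only numpy, scipy, OpenCV 4.12 (cv2) and the standard library are available. Lean on these libraries where they do the work, as an engineer would, in place of code of your own. Each camera call takes 0.05 s, during which the arm holds its last target.

## Task

The little lathe stands in neutral with its motor off: put it into low gear. Ease the gear lever over towards the chuck; the dog teeth will butt, so rock the spindle by its handwheel until they drop into each other, then swing the lever fully home and let go. Never force the lever against butting teeth, and leave the things lying about the lathe where they are.

Things in the scene. Friction and masses are not known exactly. Their poses are not given: they have to be found in the camera images.
- lathe: Grey bench lathe, fixed, 490 mm long. Origin on the bench under the middle of the headstock; y along the spindle, +y to the handwheel end, -y to chuck and tailstock; x from its front (lever side) to its back; z up. Spindle axis 140 mm above the bench. Headstock 110 (x) by 130 (y), rim at 185 mm high, cover off so that the gears show from above.
- gear_lever (a joint): Lever angle, rad, about the lathe's x: starts near 0 (neutral, leaning 24 deg to +y); end stop 0.875 (low gear, leaning 26 deg to -y). Friction, 4 N at the ball, holds it where left. Moves the low gear 17.8 mm per rad; dogs meet at 0.34. If they butt, a spring in the shift collar yields 4 mm (lever to 0.56), adding 1 to 2 N, and keeps the dogs pressed lightly if let go there; beyond, the lever is solid.
- lever_ball (a point): Centre of the lever's black ball, 27 mm across, 105 mm from the pivot (about 200 mm above the bench), 84 mm in front of the spindle axis; the steel rod under it is 9 mm thick. To shift, push it along the lathe's -y.
- lever_pivot (a point): Point on the lever's turning axis (lathe x), in the plane in which the ball's centre swings.
- spindle (a joint): Spindle angle, rad, about the lathe's +y: at 0 the crank handle is straight above the axis, growing angles carry it to the lathe's +x. Turns endlessly: 1 to 3 N at the handle out of mesh, 14 to 17 N once the dogs have dropped in and the stiff low gear must turn too. Five dogs, 1.257 rad apart, drop in over about 0.2 rad of each pitch; where is not known beforehand.
- spindle_axis (a point): Point on the spindle axis in the middle of the handwheel's thickness (wheel 116 mm across, 12 mm thick, on the +y end of the headstock).
- handle_mid (a point): Middle of the handwheel's black crank handle: parallel to the spindle, 48 mm from its axis, 58 mm long, 20 mm thick at its ends and 17 mm at its waist, standing out to the lathe's +y from the wheel; spins freely on its pin.
- collar: Shift collar in the headstock that carries the low gear (steel, 80 mm across, loose on the spindle, five square dogs on its -y face); it slides but does not turn. Origin on the spindle axis. In the lathe's frame its y is 0 in neutral, -6 mm when the gear's dogs butt on the spindle's, below -8 mm when they have begun to drop in, -15.6 mm fully meshed. More than 90 N harms the dogs: 18 N at the ball while they butt.
- cover: The headstock's loose cover plate, 108 x 128 x 11 mm with a black knob, on the bench behind the lathe. Origin under its centre.
- oil_bottle: White oil bottle, 38 mm across, 95 mm high, standing behind the bed. Origin under its centre.
- hammer: Hammer with a wooden handle lying in front of the bed. Origin under its middle.
- chuck_key: Small steel T-shaped chuck key, 75 mm long, lying in front of the headstock. Origin under one end of its stem.

How it is judged:
By the outcome, as a careful person would: the job done as asked, in the order asked, and still so for the second after the job is handed in, with the robot touching nothing.
It also fails if it takes over 54 s, if anything falls off the work surface, if the arm or the gripper's body presses on something with over 40 N, if the wrist force passes 120 N, or if a joint passes its speed limit or range.

## Working session

There is one attempt and no reset: what is moved stays moved. The work goes in short steps, Python scripts to look and compute and a tool call to move; the robot and the scene stay as the last step left them, time stands still between calls to the robot, and variables do not carry over. Pictures are saved under pics/ and viewed, and the job is handed in when it is done.

Besides the shell and the picture viewer there is one more tool, called as name([rows], argument=value, ...), one row to a line, values as JSON. send_rows: Moves the arm, as the interface text tells. Scaled input: -1 to 1 covers 40 cm each way for a shift and 45 degrees each way for a turn. Its arguments: {"type":"object","properties":{"increments":{"type":"array","items":{"type":"array","items":{"type":"number","minimum":-1,"maximum":1}}},"claw":{"type":"number"},"force":{"type":"number"}},"required":["increments"]}

```bash
ls; mkdir -p pics; python3 - <<'E'
from bench import readout, grab_frame
import cv2
s=readout.get_state()
for k,v in s.items(): print(k,v)
for n in ["scene","top","wrist"]:
    f=grab_frame(n); cv2.imwrite(f"pics/{n}0.png",f["image"]); print(n,f["intrinsics"],f["dist"],f["position"],f["orientation"])
E
```

```text
pics
t 0.0
joint_pos [-1.32120773e+00  3.26953899e-01 -1.93550699e-01  1.05197958e+00
 -3.87116669e-06  1.43659865e+00]
joint_vel [-7.55368305e-05 -5.93927152e-04  3.36255474e-04  3.62750900e-04
 -3.29081204e-04  1.19774280e-03]
tau [ 2.35174943e-03 -4.43395758e+01  2.62441045e+01  1.53324392e-02
 -6.74585635e-05 -7.38590586e-06]
ee_pos [ 0.20581092 -0.50944192  0.23050896]
orientation [ 9.81644590e-01  1.90717557e-01 -5.05959821e-05 -8.42408914e-04]
contact_force [ 0.09869275 -0.39103324 -0.5143182 ]
torque [-0.00301553  0.017685    0.02295638]
grip_width 0.08529150386195702
scene [[497.84217227   0.         274.84786128]
 [  0.         497.84217227 218.640859  ]
 [  0.           0.           1.        ]] [-0.09316912  0.          0.          0.          0.        ] [1.26179918 0.02503289 0.7646101 ] [ 0.64432152  0.64837007 -0.28508468 -0.28843155]
top [[465.73926137   0.         280.59019813]
 [  0.         465.73926137 210.44183703]
 [  0.           0.           1.        ]] [0.0447339 0.        0.        0.        0.       ] [0.45336742 0.04001357 0.98296702] [ 0.71242951 -0.69882515  0.056257   -0.0303768 ]
wrist [[311.4311301    0.         277.01077809]
 [  0.         311.4311301  204.61793397]
 [  0.           0.           1.        ]] [0.02280718 0.         0.         0.         0.        ] [ 0.27852076 -0.47976457  0.37280956] [ 0.81906522 -0.55248948 -0.08722627  0.12758963]
```

View pics/scene0.png

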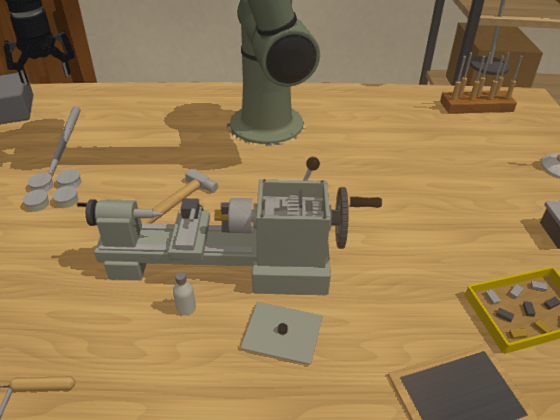

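View pics/top0.png

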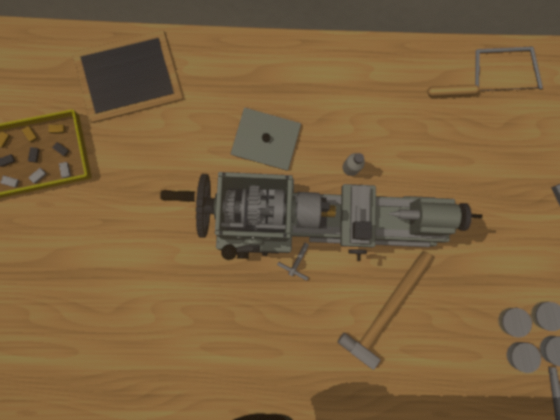

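View pics/wrist0.png

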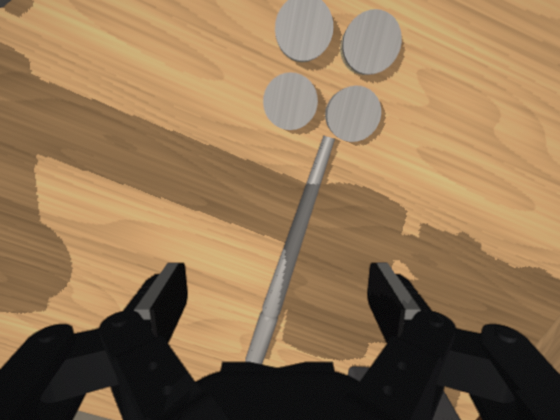

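```bash
cat > h.py <<'E'
import numpy as np, cv2
from scipy.spatial.transform import Rotation as R
from bench import readout, grab_frame
def ray(f,uv):
    p=cv2.undistortPoints(np.array([[uv]],float),f["intrinsics"],np.array(f["dist"]))[0,0]
    d=R.from_quat(f["orientation"]).apply([p[0],p[1],1]); return np.array(f["position"]),d/np.linalg.norm(d)
def tri(obs):
    A=np.zeros((3,3));b=np.zeros(3)
    for f,uv in obs:
        o,d=ray(f,uv);P=np.eye(3)-np.outer(d,d);A+=P;b+=P@o
    x=np.linalg.solve(A,b)
    return x,[round(1e3*np.linalg.norm((np.eye(3)-np.outer(d,d))@(x-o)),1) for o,d in (ray(f,uv) for f,uv in obs)]
def plane(f,uv,z):
    o,d=ray(f,uv);return o+d*(z-o[2])/d[2]
def proj(f,X):
    Rm=R.from_quat(f["orientation"]).inv(); rv=Rm.as_rotvec(); t=-Rm.apply(f["position"])
    return cv2.projectPoints(np.array([X],float),rv,t,f["intrinsics"],np.array(f["dist"]))[0][0,0]
E
python3 - <<'E'
from h import *
for n in ["scene","top"]:
    im=grab_frame(n)["image"]
    if n=="scene": c=im[140:290,220:400]
    else: c=im[160:290,150:330]
    cv2.imwrite(f"pics/{n}_z.png",cv2.resize(c,None,fx=4,fy=4,interpolation=cv2.INTER_CUBIC))
    m=(im.max(2)<60).astype(np.uint8)
    nn,l,st,ce=cv2.connectedComponentsWithStats(m)
    for i in range(1,nn):
        if st[i,4]>40: print(n,st[i],ce[i].round(1))
E
```

```text
scene [   3    0   76   85 3262] [37.7 35.7]
scene [246   0  51  45 398] [267.   25.3]
scene [421   0  23  80 446] [433.4  29.8]
scene [452   0  32  85 735] [468.8  35. ]
scene [ 266   34   51   50 1951] [290.6  58.3]
scene [241  46  21  21 106] [249.7  55.9]
scene [307 159  12  11  56] [311.8 164.8]
scene [ 87 200   9  25 125] [ 92.  214.5]
scene [182 209   8   9  47] [185.2 213.4]
scene [541 211  19  37 285] [552.5 229.8]
scene [279 324   8  10  45] [282.6 328.8]
top [  83   40   86   68 3805] [127.2  72.4]
top [263 134   7   8  48] [266.  137.5]
top [ 34 149   6  13  48] [ 36.5 155. ]
top [  0 156  15  10  58] [  8.5 161.5]
top [198 175  17  61 625] [204.5 205.1]
top [222 178  65  25 776] [250.7 185.5]
top [162 191  32  10 268] [177.6 195.5]
top [321 198   8  14  81] [324.4 205. ]
top [458 204  23  26 238] [465.7 216.6]
top [234 213   6   9  46] [236.8 217.2]
top [319 216   8  12  68] [322.9 222.1]
top [220 219  65  14 216] [250.  228.4]
top [353 222  18  17 146] [360. 230.]
top [270 238  18   3  48] [277.8 239.1]
top [222 244  39  15 325] [238.  251.1]
top [553 398   7  22  75] [555.7 408.7]
top [236 414  55   6 240] [263.8 417.1]
```

View pics/scene_z.png

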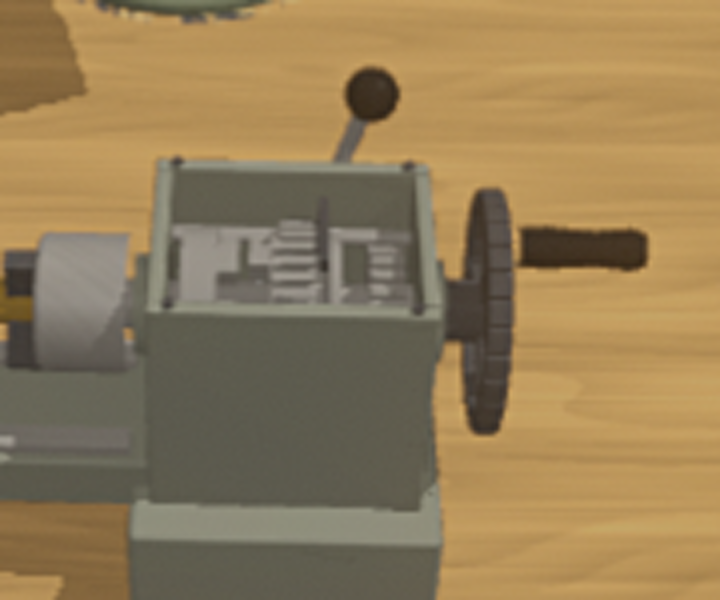

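View pics/top_z.png

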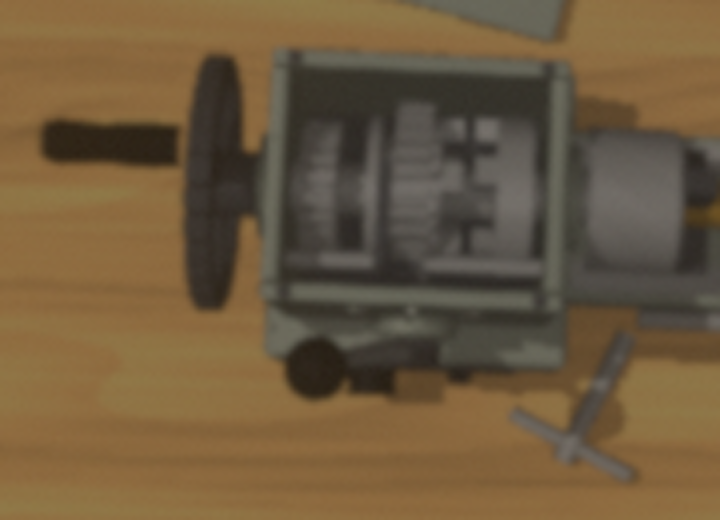

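```bash
python3 - <<'E'
from h import *
s,t=grab_frame("scene"),grab_frame("top")
S=lambda u,v:(220+u/4-.4,140+v/4-.4); T=lambda u,v:(150+u/4-.4,160+v/4-.4)
for n,a,b in [("ball",(372,94),(316,369)),("hin",(521,246),(178,145)),("hout",(647,250),(42,139)),("wheel",(489,311),(213,182)),
 ("rimFrontHW",(430,162),(265,300)),("rimFrontCh",(158,160),(565,310)),("rimBackHW",(442,318),(272,50)),("rimBackCh",(147,310),(572,62))]:
    x,e=tri([(s,S(*a)),(t,T(*b))]); print(n,x.round(4),e)
print(readout.get_state()["t"])
E
```

```text
ball [0.4787 0.0983 0.201 ] [np.float64(0.7), np.float64(0.7)]
hin [0.574  0.1614 0.1861] [np.float64(0.8), np.float64(0.8)]
hout [0.5753 0.219  0.1854] [np.float64(0.6), np.float64(0.6)]
wheel [0.5646 0.1524 0.138 ] [np.float64(0.9), np.float64(0.9)]
rimFrontHW [0.5084 0.1239 0.1828] [np.float64(2.3), np.float64(2.3)]
rimFrontCh [ 0.5065 -0.0054  0.1815] [np.float64(1.7), np.float64(1.7)]
rimBackHW [0.6174 0.1229 0.1812] [np.float64(0.5), np.float64(0.5)]
rimBackCh [ 0.6151 -0.007   0.1826] [np.float64(1.5), np.float64(1.5)]
0.35
```

send_rows([
  [0.04,-0.05,-0.04,0,0,-0.1],
  [0.1,-0.12,-0.1,0,0,-0.2],
  [0.18,-0.21,-0.17,0,0,-0.3],
  [0.27,-0.3,-0.22,0,0,-0.4],
  [0.36,-0.4,-0.25,0,0,-0.5],
  [0.45,-0.5,-0.25,0,0,-0.6],
  [0.54,-0.6,-0.25,0,0,-0.7],
  [0.62,-0.7,-0.25,0,0,-0.8],
  [0.69,-0.78,-0.25,0,0,-0.9],
  [0.74,-0.83,-0.25,0,0,-1],
], claw=0)

```text
t: 1.35
ee_pos: [0.3561, -0.089, 0.3316]
orientation: [0.833, 0.553, 0.0, 0.0]
contact_force: [0.5, -0.7, -0.1]
grip_width: 0.0002
```

```bash
cat > d.py <<'E'
import sys
from h import *
s=readout.get_state()
Rm=R.from_quat(s["orientation"]); print("t",s["t"],"p",s["ee_pos"].round(4),"grip",round(s["grip_width"],4),"F",s["contact_force"].round(1)); M=Rm.as_matrix(); print("toolx",M[:,0].round(3),"y",M[:,1].round(3),"z",M[:,2].round(3))
if len(sys.argv)>3:
    tgt=np.array(list(map(float,sys.argv[1:4]))); print("shift norm",(Rm.inv().apply(tgt-s["ee_pos"])/0.4).round(4))
    yaw=float(sys.argv[4]) if len(sys.argv)>4 else -0.014
    x=np.array([-np.sin(yaw),np.cos(yaw),0]); z=np.array([0,0,-1.]); T=np.column_stack([x,np.cross(z,x),z])
    print("turn norm",(np.degrees((Rm.inv()*R.from_matrix(T)).as_rotvec())/45).round(4))
E
python3 d.py 0.479 0.150 0.27
```

```text
t 1.35 p [ 0.3561 -0.089   0.3316] grip 0.0002 F [ 0.5 -0.7 -0.1]
toolx [0.388 0.922 0.   ] y [ 0.922 -0.388  0.001] z [ 0.001  0.    -1.   ]
shift norm [0.6699 0.0513 0.1544]
turn norm [ 1.200e-03 -3.000e-04 -4.892e-01]
```

send_rows([
  [0.06,0.01,0,0,0,-0.06],
  [0.15,0.02,0,0,0,-0.12],
  [0.25,0.03,0,0,0,-0.18],
  [0.35,0.04,0.03,0,0,-0.25],
  [0.45,0.05,0.06,0,0,-0.32],
  [0.54,0.05,0.09,0,0,-0.39],
  [0.61,0.05,0.12,0,0,-0.45],
  [0.65,0.051,0.15,0,0,-0.49],
  [0.67,0.051,0.155,0,0,-0.49],
  [0.67,0.051,0.155,0,0,-0.49],
])

```text
t: 2.35
ee_pos: [0.4787, 0.1501, 0.2693]
orientation: [0.712, 0.702, -0.0, 0.0]
contact_force: [-0.0, 0.6, 0.4]
grip_width: -0.0002
```

```bash
python3 d.py 0.479 0.130 0.190;  python3 - <<'E'
from h import *
f=grab_frame("wrist");cv2.imwrite("pics/w1.png",f["image"])
for X in [(0.4787,.0983,.201),(.574,.1614,.186),(.5753,.219,.1855)]: print(proj(f,X))
print(f["position"],R.from_quat(f["orientation"]).as_matrix()[:,2])
E
```

```text
t 2.35 p [0.4787 0.1501 0.2693] grip -0.0002 F [-0.   0.6  0.4]
toolx [ 0.013  1.    -0.   ] y [ 1.    -0.013 -0.   ] z [-0. -0. -1.]
shift norm [-0.0502  0.0015  0.1984]
turn norm [-0.0002  0.0006  0.0008]
[277.96280871 282.62820759]
[403.55872176 196.98746109]
[414.59496864 117.28287997]
[0.47969464 0.22915084 0.41154627] [-0.00394911 -0.3059541  -0.95203807]
```

View pics/w1.png

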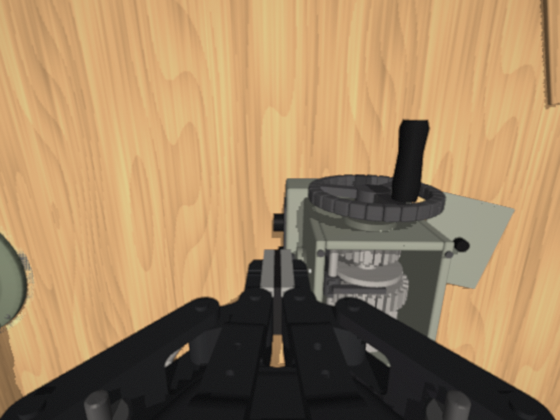

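send_rows([
  [-0.02,0.001,0.04,0,0,0],
  [-0.04,0.001,0.1,0,0,0],
  [-0.045,0.001,0.15,0,0,0],
  [-0.045,0.001,0.19,0,0,0],
  [-0.045,0.001,0.203,0,0,0],
  [-0.05,0.001,0.203,0,0,0],
  [-0.055,0.001,0.203,0,0,0],
  [-0.06,0.001,0.203,0,0,0],
  [-0.065,0.001,0.203,0,0,0],
  [-0.065,0.001,0.203,0,0,0],
])

```text
t: 3.4
ee_pos: [0.4791, 0.1233, 0.1892]
orientation: [0.712, 0.702, 0.0, 0.001]
contact_force: [0.2, -0.1, 0.2]
grip_width: 0.0002
```

```bash
python3 d.py 0.479 0.08 0.188;  python3 - <<'E'
from h import *
f=grab_frame("scene");cv2.imwrite("pics/s2.png",cv2.resize(f["image"][100:260,220:400],None,fx=4,fy=4))
E
```

```text
t 3.4 p [0.4791 0.1233 0.1892] grip 0.0002 F [ 0.2 -0.1  0.2]
toolx [ 0.014  1.    -0.   ] y [ 1.    -0.014  0.001] z [ 0.001 -0.001 -1.   ]
shift norm [-0.1082  0.0013  0.0031]
turn norm [ 0.0019  0.0006 -0.0005]
```

View pics/s2.png

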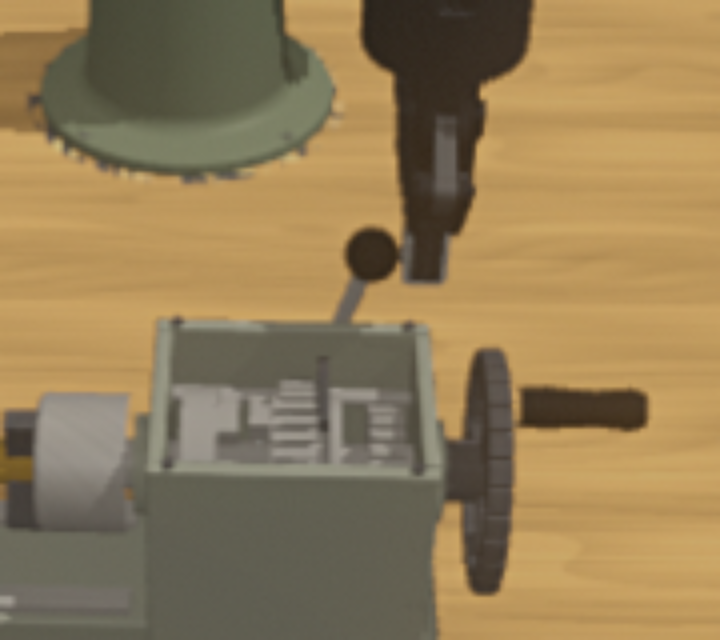

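send_rows([
  [-0.008,0,0.002,0,0,0],
  [-0.016,0,0.002,0,0,0],
  [-0.024,0,0.002,0,0,0],
  [-0.032,0,0.002,0,0,0],
  [-0.04,0,0.002,0,0,0],
  [-0.048,0,0.002,0,0,0],
  [-0.056,0,0.002,0,0,0],
  [-0.064,0,0.002,0,0,0],
  [-0.072,0,0.002,0,0,0],
  [-0.078,0,0.002,0,0,0],
])

```text
t: 4.45
ee_pos: [0.4791, 0.0931, 0.1888]
orientation: [0.712, 0.702, 0.002, 0.0]
contact_force: [0.1, 6.0, 4.3]
grip_width: 0.0001
```

```bash
python3 d.py 0.479 0.08 0.188;  python3 - <<'E'
from h import *
f=grab_frame("scene");cv2.imwrite("pics/s3.png",cv2.resize(f["image"][100:260,220:400],None,fx=4,fy=4))
E
```

```text
t 4.45 p [0.4791 0.0931 0.1888] grip 0.0001 F [0.1 6.  4.3]
toolx [0.014 1.    0.002] y [ 1.    -0.014  0.003] z [ 0.003  0.002 -1.   ]
shift norm [-0.0327  0.0001  0.002 ]
turn norm [ 0.0033 -0.0025  0.0005]
```

View pics/s3.png

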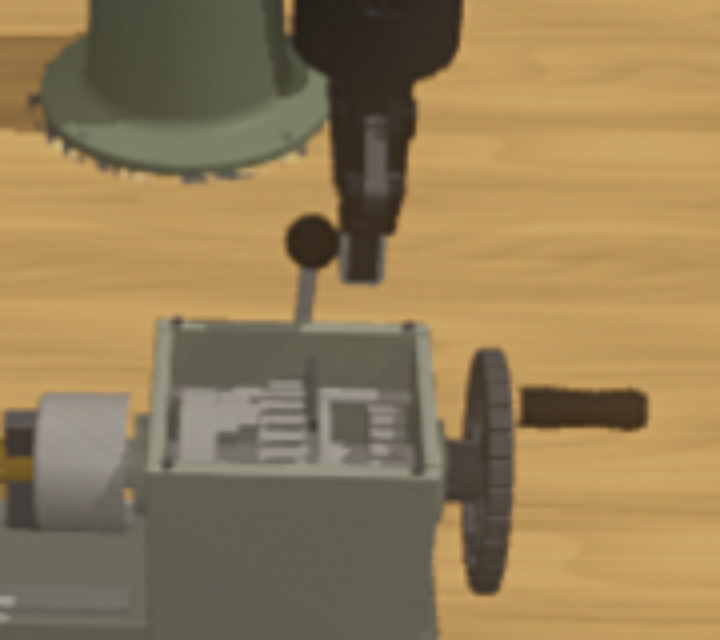

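send_rows([
  [-0.005,0,0,0,0,0],
  [-0.01,0,0,0,0,0],
  [-0.015,0,0,0,0,0],
  [-0.02,0,0,0,0,0],
  [-0.025,0,0,0,0,0],
  [-0.03,0,0,0,0,0],
  [-0.034,0,0,0,0,0],
  [-0.038,0,0,0,0,0],
  [-0.04,0,0,0,0,0],
  [-0.041,0,0,0,0,0],
])

```text
t: 5.5
ee_pos: [0.4791, 0.0772, 0.1891]
orientation: [0.712, 0.702, 0.002, -0.0]
contact_force: [-0.9, 6.1, 5.0]
grip_width: 0.0003
```

```bash
python3 d.py 0.479 0.070 0.188;  python3 - <<'E'
from h import *
f=grab_frame("scene");cv2.imwrite("pics/s4.png",cv2.resize(f["image"][100:260,220:400],None,fx=4,fy=4))
E
```

```text
t 5.5 p [0.4791 0.0772 0.1891] grip 0.0003 F [-0.9  6.1  5. ]
toolx [0.013 1.    0.004] y [ 1.    -0.013  0.003] z [ 0.003  0.004 -1.   ]
shift norm [-0.0181 -0.      0.0028]
turn norm [ 0.0041 -0.0048  0.0009]
```

View pics/s4.png

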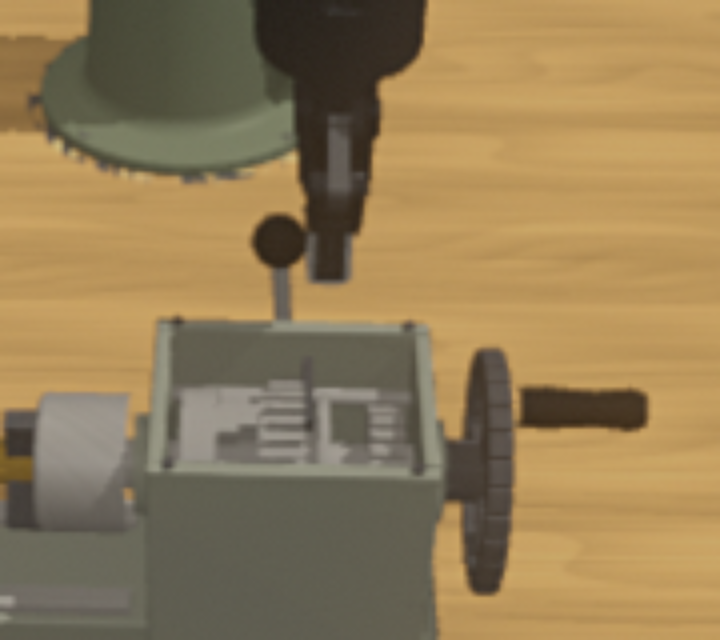

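send_rows([
  [-0.003,0,0,0,0,0],
  [-0.006,0,0,0,0,0],
  [-0.009,0,0,0,0,0],
  [-0.012,0,0,0,0,0],
  [-0.014,0,0,0,0,0],
  [-0.016,0,0,0,0,0],
  [-0.016,0,0,0,0,0],
  [-0.016,0,0,0,0,0],
  [-0.016,0,0,0,0,0],
  [-0.016,0,0,0,0,0],
])

```text
t: 6.55
ee_pos: [0.479, 0.0716, 0.1893]
orientation: [0.712, 0.703, 0.003, -0.001]
contact_force: [-0.1, 5.3, 2.9]
grip_width: -0.0001
```

```bash
python3 d.py 0.479 0.12 0.188
```

```text
t 6.55 p [0.479  0.0716 0.1893] grip -0.0001 F [-0.1  5.3  2.9]
toolx [0.013 1.    0.006] y [ 1.    -0.013  0.003] z [ 0.003  0.006 -1.   ]
shift norm [ 0.1209 -0.0015  0.004 ]
turn norm [ 0.0042 -0.0072  0.0016]
```

send_rows([
  [0.04,0,0,0,0,0],
  [0.1,0,0,0,0,0],
  [0.14,0,-0.04,0,0,0],
  [0.16,0,-0.11,0,-0.007,0],
  [0.19,0.03,-0.17,0,-0.007,0],
  [0.22,0.08,-0.2,0.004,-0.007,0],
  [0.26,0.14,-0.2,0.004,-0.007,0],
  [0.29,0.2,-0.2,0.004,-0.007,0],
  [0.311,0.235,-0.18,0.004,-0.007,0.001],
  [0.311,0.235,-0.165,0.004,-0.007,0.001],
], claw=0.5, force=30)

```text
t: 7.55
ee_pos: [0.5756, 0.1944, 0.2549]
orientation: [0.712, 0.702, -0.001, 0.0]
contact_force: [-0.6, 0.8, 0.2]
grip_width: 0.0428
```

```bash
python3 d.py 0.5747 0.195 0.166;  python3 - <<'E'
from h import *
f=grab_frame("wrist");cv2.imwrite("pics/w5.png",f["image"])
for X in [(0.4787,.0983,.201),(.574,.1614,.186),(.5753,.219,.1855)]: print(proj(f,X))
f=grab_frame("scene");cv2.imwrite("pics/s5.png",cv2.resize(f["image"][100:260,220:400],None,fx=4,fy=4))
f2=grab_frame("top");cv2.imwrite("pics/t5.png",cv2.resize(f2["image"][160:290,150:330],None,fx=4,fy=4))
E
```

```text
t 7.55 p [0.5756 0.1944 0.2549] grip 0.0428 F [-0.6  0.8  0.2]
toolx [ 0.013  1.    -0.002] y [ 1.    -0.013 -0.   ] z [-0.    -0.002 -1.   ]
shift norm [ 0.0018 -0.0021  0.2221]
turn norm [-0.0003  0.002   0.001 ]
[152.41900646 345.34211762]
[275.59357277 260.28870127]
[276.24120407 186.09725196]
```

View pics/w5.png

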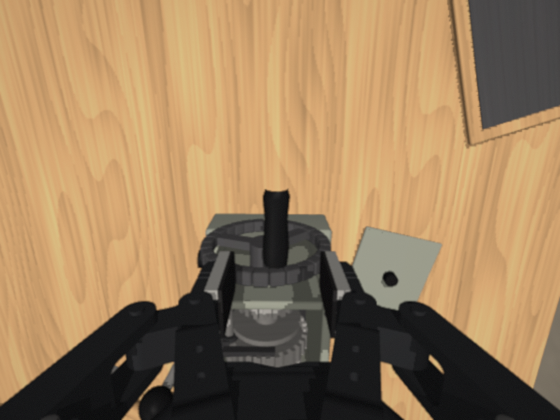

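View pics/s5.png

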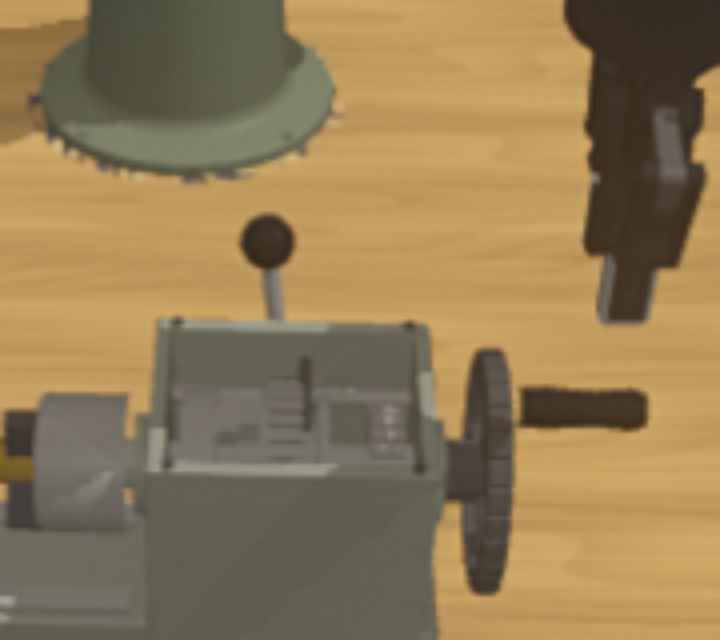

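View pics/t5.png

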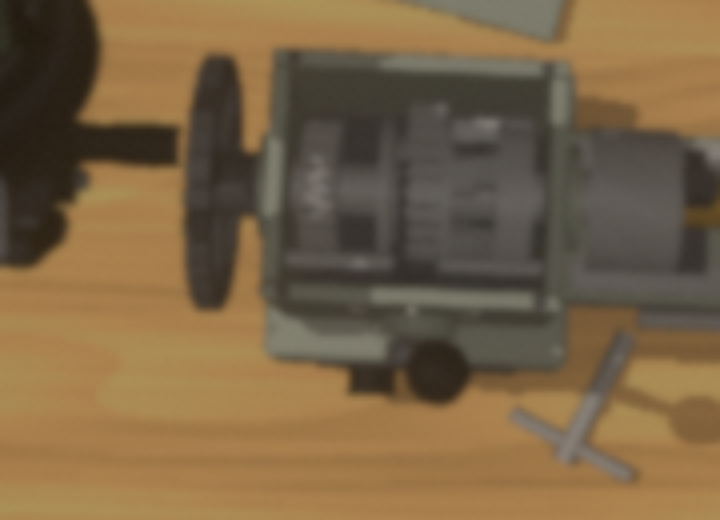

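send_rows([
  [0.002,-0.002,0.03,0,0.002,0],
  [0.002,-0.002,0.08,0,0.002,0],
  [0.002,-0.002,0.13,0,0.002,0],
  [0.002,-0.002,0.18,0,0.002,0],
  [0.002,-0.002,0.21,0,0.002,0],
  [0.002,-0.002,0.222,0,0.002,0],
  [0.002,-0.002,0.222,0,0.002,0],
  [0.002,-0.002,0.222,0,0.002,0],
  [0.002,-0.002,0.222,0,0.002,0],
  [0.002,-0.002,0.222,0,0.002,0],
])

```text
t: 8.7
ee_pos: [0.5726, 0.1944, 0.1673]
orientation: [0.712, 0.702, -0.0, -0.001]
contact_force: [-0.4, 0.6, -0.7]
grip_width: 0.0426
```

send_rows([
  [0,0,0,0,0,0],
  [0,0,0,0,0,0],
  [0,0,0,0,0,0],
  [0,0,0,0,0,0],
  [0,0,0,0,0,0],
  [0,0,0,0,0,0],
  [0,0,0,0,0,0],
  [0,0,0,0,0,0],
  [0,0,0,0,0,0],
  [0,0,0,0,0,0],
], claw=0, force=25)

```text
t: 9.7
ee_pos: [0.5733, 0.1945, 0.1678]
orientation: [0.712, 0.702, 0.0, -0.0]
contact_force: [2.6, 0.5, 5.2]
grip_width: 0.0174
```

```bash
python3 d.py 0.5747 0.195 0.166;  python3 - <<'E'
from h import *
f=grab_frame("wrist");cv2.imwrite("pics/w6.png",f["image"])
f=grab_frame("scene");cv2.imwrite("pics/s6.png",cv2.resize(f["image"][100:260,220:400],None,fx=4,fy=4))
E
```

```text
t 9.7 p [0.5733 0.1945 0.1678] grip 0.0174 F [2.6 0.5 5.2]
toolx [0.014 1.    0.001] y [ 1.    -0.014  0.001] z [ 0.001  0.001 -1.   ]
shift norm [0.0012 0.0035 0.0046]
turn norm [ 0.0007 -0.001   0.0003]
```

View pics/w6.png

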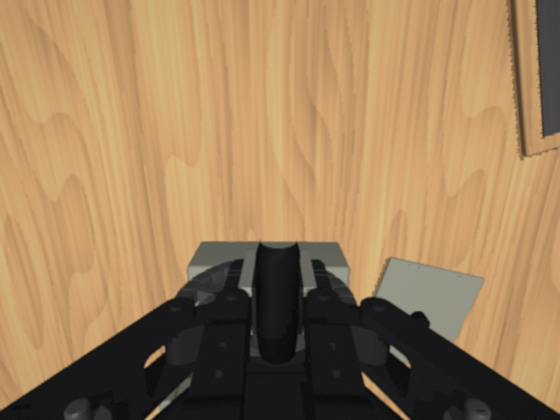

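View pics/s6.png

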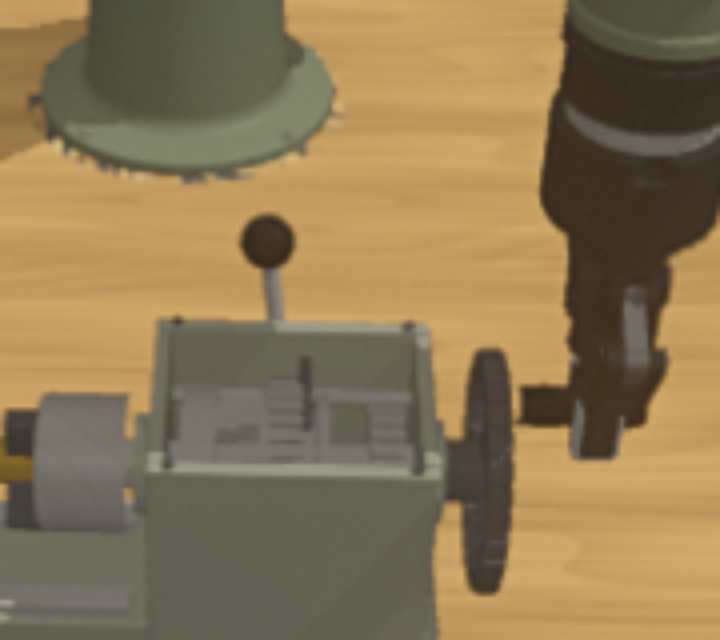

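send_rows([
  [0,-0.005,-0.001,0,0,0],
  [0,-0.0095,-0.0015,0,0,0],
  [0,-0.0143,-0.002,0,0,0],
  [0,-0.019,-0.0023,0,0,0],
  [0,-0.0238,-0.0024,0,0,0],
  [0,-0.0286,-0.0023,0,0,0],
  [0,-0.0334,-0.002,0,0,0],
  [0,-0.0382,-0.0015,0,0,0],
  [0,-0.043,-0.001,0,0,0],
  [0,-0.0477,0,0,0,0],
])

```text
t: 10.8
ee_pos: [0.5538, 0.1949, 0.1673]
orientation: [0.712, 0.702, 0.0, -0.0]
contact_force: [5.3, 0.5, -1.6]
grip_width: 0.0175
```

```bash
python3 d.py 0.5747 0.195 0.166;  python3 - <<'E'
from h import *
f=grab_frame("scene");cv2.imwrite("pics/s7.png",cv2.resize(f["image"][100:260,220:400],None,fx=4,fy=4))
E
```

```text
t 10.8 p [0.5538 0.1949 0.1673] grip 0.0175 F [ 5.3  0.5 -1.6]
toolx [0.014 1.    0.001] y [ 1.    -0.014 -0.   ] z [-0.     0.001 -1.   ]
shift norm [0.0009 0.0522 0.0032]
turn norm [-0.0003 -0.0013  0.0004]
```

View pics/s7.png

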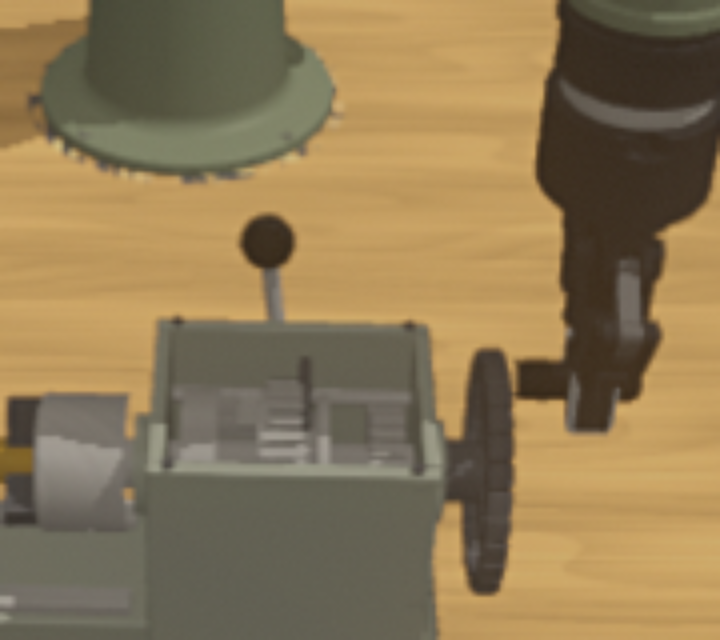

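send_rows([
  [0,-0.0047,0.001,0,0,0],
  [0,-0.0093,0.0023,0,0,0],
  [0,-0.0139,0.0037,0,0,0],
  [0,-0.0184,0.0053,0,0,0],
  [0,-0.0229,0.0071,0,0,0],
  [0,-0.0273,0.009,0,0,0],
  [0,-0.0316,0.0112,0,0,0],
  [0,-0.0358,0.0135,0,0,0],
  [0,-0.0399,0.0159,0,0,0],
  [0,-0.0439,0.0186,0,0,0],
])

```text
t: 11.85
ee_pos: [0.5358, 0.1953, 0.1587]
orientation: [0.712, 0.702, 0.0, -0.001]
contact_force: [8.1, 1.9, -7.9]
grip_width: 0.0173
```

```bash
python3 d.py 0.5747 0.195 0.166;  python3 - <<'E'
from h import *
f=grab_frame("scene");cv2.imwrite("pics/s8.png",cv2.resize(f["image"][100:260,220:400],None,fx=4,fy=4))
E
```

```text
t 11.85 p [0.5358 0.1953 0.1587] grip 0.0173 F [ 8.1  1.9 -7.9]
toolx [0.014 1.    0.001] y [ 1.    -0.014 -0.001] z [-0.001  0.001 -1.   ]
shift norm [ 0.0006  0.0972 -0.0183]
turn norm [-0.0014 -0.0014  0.0006]
```

View pics/s8.png

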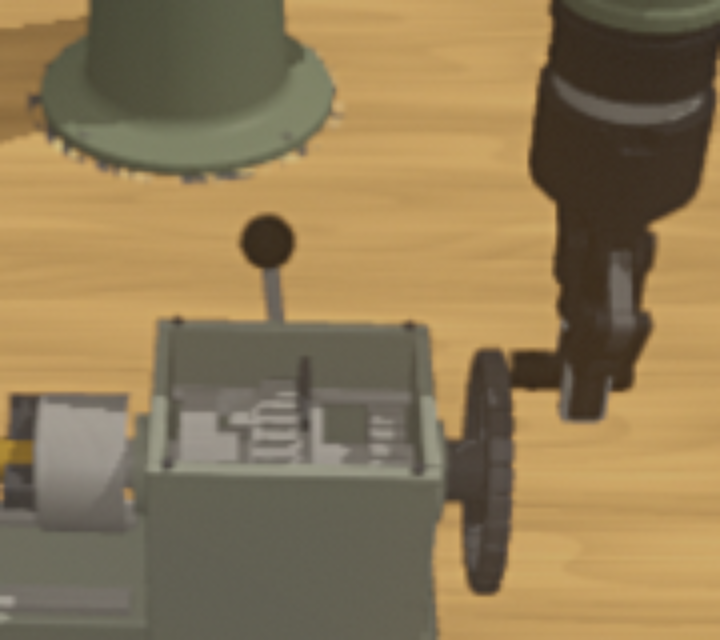

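```bash
python3 - <<'E'
from h import *
t=grab_frame("top"); cv2.imwrite("pics/t8.png",cv2.resize(t["image"][160:290,150:330],None,fx=4,fy=4))
a=[cv2.imread(f"pics/{n}.png")[360:480,150:450] for n in ["s4","s7","s8"]]
cv2.imwrite("pics/cmp.png",cv2.resize(np.vstack(a),None,fx=1.6,fy=1.6))
b=[cv2.imread(f"pics/{n}.png")[40:320,260:580] for n in ["t5","t8"]]
cv2.imwrite("pics/cmpt.png",cv2.resize(np.hstack(b),None,fx=1.2,fy=1.2))
E
```

```text
(no output)
```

View pics/cmp.png

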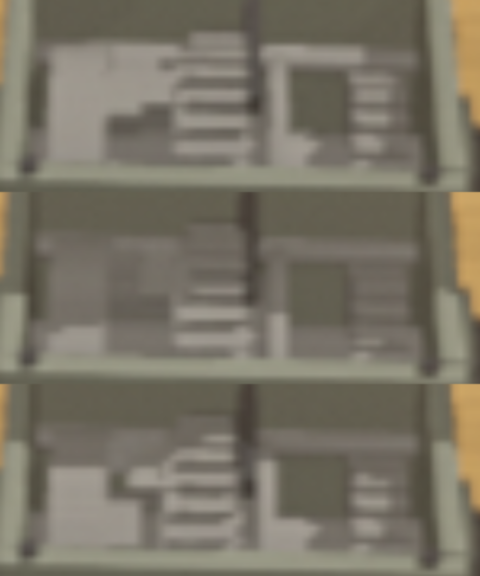

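View pics/cmpt.png

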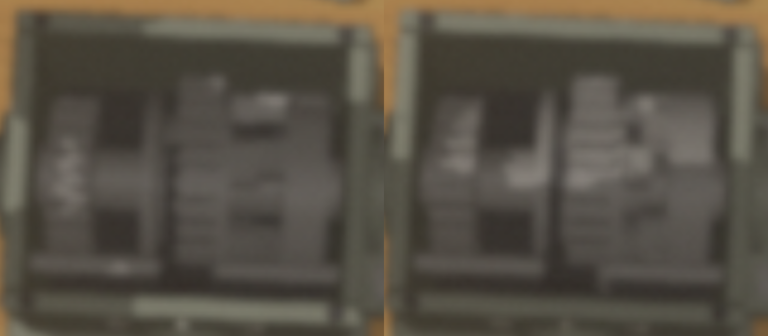

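send_rows([
  [0,0,0,0,0,0],
  [0,0,0,0,0,0],
  [0,0,0,0,0,0],
  [0,0,0,0,0,0],
  [0,0,-0.02,0,0,0],
  [0,0,-0.07,0,0,0],
  [0,0,-0.13,0,0,0],
  [0,0,-0.19,0,0,0],
  [0,0,-0.24,0,0,0],
  [0,0,-0.27,0,0,0],
], claw=0.5)

```text
t: 12.95
ee_pos: [0.5364, 0.1953, 0.2691]
orientation: [0.712, 0.702, 0.001, -0.0]
contact_force: [0.4, -0.5, 0.2]
grip_width: 0.0425
```

```bash
python3 d.py 0.479 0.090 0.258;  python3 - <<'E'
from h import *
f=grab_frame("scene");cv2.imwrite("pics/s9.png",cv2.resize(f["image"][100:260,220:400],None,fx=4,fy=4))
f=grab_frame("wrist");cv2.imwrite("pics/w9.png",f["image"])
E
```

```text
t 12.95 p [0.5364 0.1953 0.2691] grip 0.0425 F [ 0.4 -0.5  0.2]
toolx [0.013 1.    0.002] y [ 1.    -0.013  0.001] z [ 0.001  0.002 -1.   ]
shift norm [-0.2653 -0.1401  0.0272]
turn norm [ 0.0017 -0.0022  0.0008]
```

View pics/s9.png

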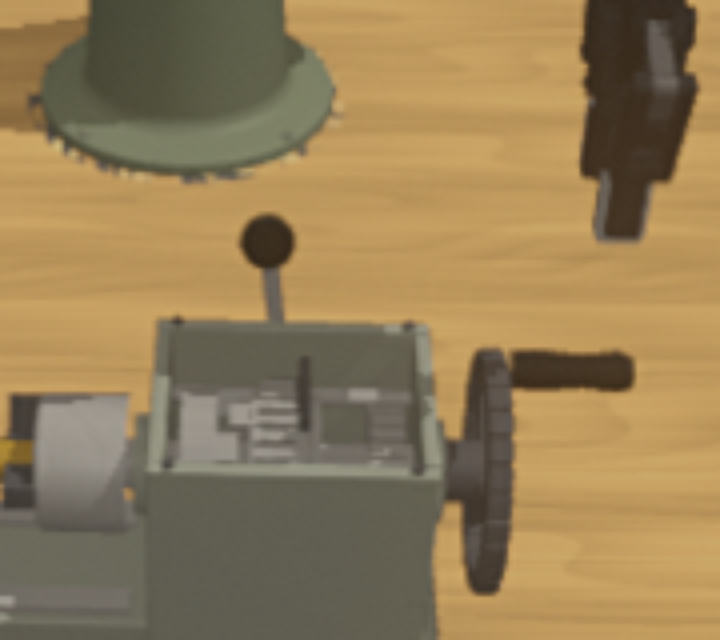

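View pics/w9.png

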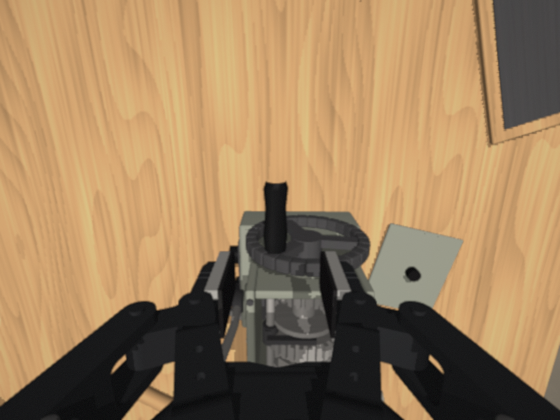

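send_rows([
  [-0.04,-0.03,0,0,0,0],
  [-0.1,-0.08,0,0,0,0],
  [-0.17,-0.12,0,0,0,0],
  [-0.23,-0.14,0,0,0,0],
  [-0.265,-0.14,0.03,0,0,0],
  [-0.265,-0.14,0.09,0,0,0],
  [-0.265,-0.14,0.15,0,-0.002,0],
  [-0.265,-0.14,0.19,0,-0.002,0],
  [-0.265,-0.14,0.2,0,-0.002,0],
  [-0.265,-0.14,0.2,0,-0.002,0],
], claw=0)

```text
t: 14.05
ee_pos: [0.4786, 0.0903, 0.1875]
orientation: [0.712, 0.702, -0.0, -0.0]
contact_force: [0.5, 0.6, 0.4]
grip_width: 0.0001
```

```bash
python3 d.py 0.479 0.06 0.188
```

```text
t 14.05 p [0.4786 0.0903 0.1875] grip 0.0001 F [0.5 0.6 0.4]
toolx [0.013 1.    0.   ] y [ 1.    -0.013 -0.   ] z [-0.  0. -1.]
shift norm [-0.0758  0.0019 -0.0014]
turn norm [-0.0004 -0.0003  0.0008]
```

send_rows([
  [-0.02,0,-0.001,0,0,0],
  [-0.04,0,-0.001,0,0,0],
  [-0.046,0,-0.001,0,0,0],
  [-0.05,0,-0.001,0,0,0],
  [-0.054,0,-0.001,0,0,0],
  [-0.058,0,-0.001,0,0,0],
  [-0.062,0,-0.001,0,0,0],
  [-0.066,0,-0.001,0,0,0],
  [-0.07,0,-0.001,0,0,0],
  [-0.074,0,-0.001,0,0,0],
])

```text
t: 15.05
ee_pos: [0.4785, 0.0607, 0.1879]
orientation: [0.712, 0.702, 0.0, -0.0]
contact_force: [1.8, 4.6, 2.0]
grip_width: -0.0001
```

```bash
python3 d.py 0.479 0.035 0.188;  python3 - <<'E'
from h import *
f=grab_frame("scene");cv2.imwrite("pics/s10.png",cv2.resize(f["image"][100:260,220:400],None,fx=4,fy=4))
E
```

```text
t 15.05 p [0.4785 0.0607 0.1879] grip -0.0001 F [1.8 4.6 2. ]
toolx [0.013 1.    0.   ] y [ 1.    -0.013  0.   ] z [ 0.  0. -1.]
shift norm [-0.0642  0.002  -0.0003]
turn norm [ 0.0003 -0.0005  0.0009]
```

View pics/s10.png

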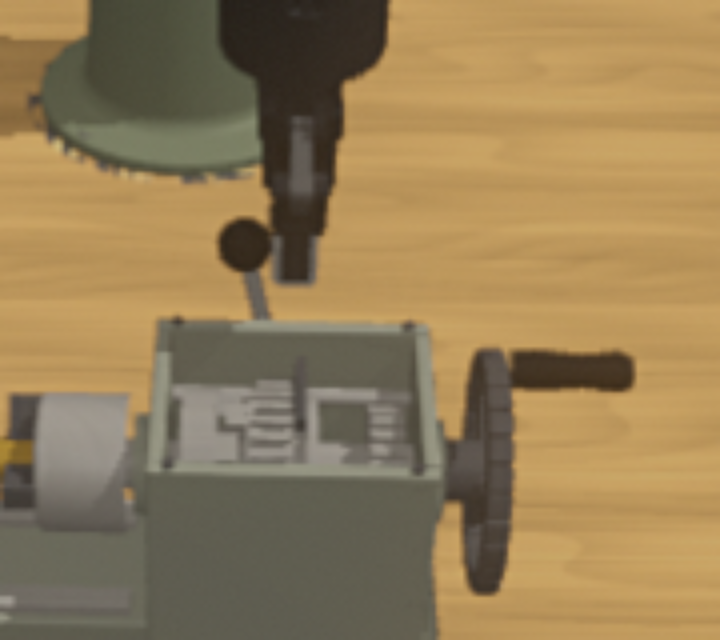

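send_rows([
  [-0.006,0,-0.002,0,0,0],
  [-0.012,0,-0.004,0,0,0],
  [-0.019,0,-0.005,0,0,0],
  [-0.026,0,-0.005,0,0,0],
  [-0.033,0,-0.005,0,0,0],
  [-0.04,0,-0.005,0,0,0],
  [-0.046,0,-0.005,0,0,0],
  [-0.052,0,-0.005,0,0,0],
  [-0.057,0,-0.005,0,0,0],
  [-0.061,0,-0.005,0,0,0],
])

```text
t: 16.1
ee_pos: [0.4766, 0.0382, 0.1889]
orientation: [0.712, 0.703, 0.001, -0.003]
contact_force: [-0.0, 13.8, -2.9]
grip_width: -0.0001
```

```bash
python3 d.py 0.479 0.033 0.188
```

```text
t 16.1 p [0.4766 0.0382 0.1889] grip -0.0001 F [-0.  13.8 -2.9]
toolx [0.013 1.    0.006] y [ 1.    -0.013 -0.003] z [-0.003  0.006 -1.   ]
shift norm [-0.0129  0.0062  0.0021]
turn norm [-0.004  -0.0079  0.0017]
```

```bash
python3 - <<'E'
from h import *
f=grab_frame("scene");cv2.imwrite("pics/s11.png",cv2.resize(f["image"][100:260,220:400],None,fx=4,fy=4))
t=grab_frame("top"); cv2.imwrite("pics/t11.png",cv2.resize(t["image"][160:290,150:330],None,fx=4,fy=4))
E
```

```text
(no output)
```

View pics/s11.png

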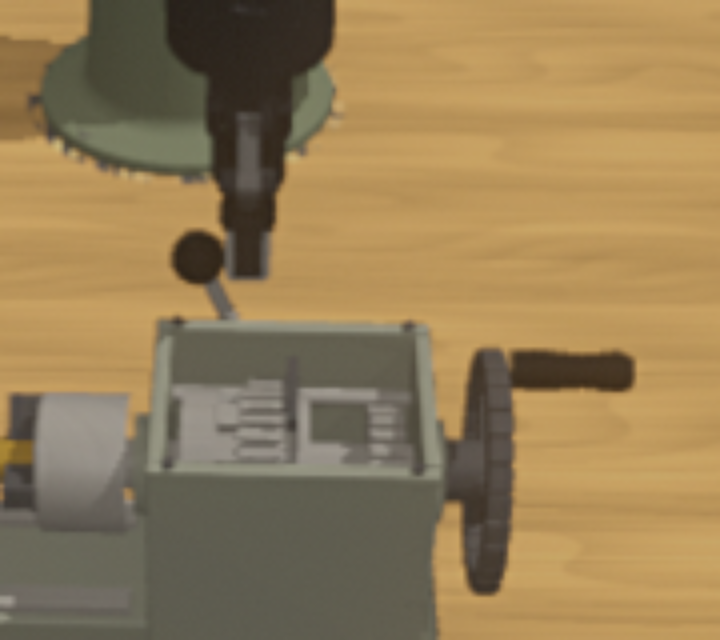

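View pics/t11.png

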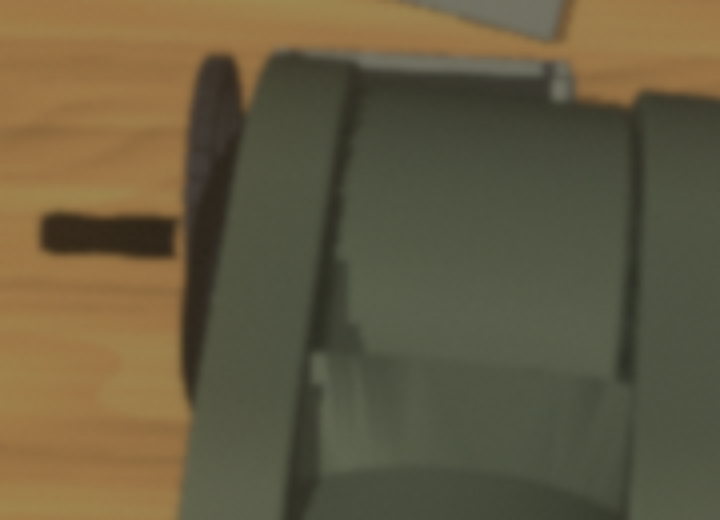

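```bash
python3 - <<'E'
from h import *
f=grab_frame("scene")
for n,u,v in [("start",372,94+160),("butt",267,241),("now",198,257),("s2",372,254)]:
    o,d=ray(f,(220+u/4-.4,100+v/4-.4)); p=o+d*(0.4787-o[0])/d[0]; a=np.arctan2(p[1]-.0556,p[2]-.105); print(n,p.round(4),np.degrees(a).round(1), "theta",np.radians(24)-a)
E
```

```text
start [0.4787 0.099  0.201 ] 24.3 theta -0.005809957276281641
butt [0.4787 0.0482 0.2082] -4.1 theta 0.49038937736052224
now [0.4787 0.0151 0.1984] -23.4 theta 0.8279237489682083
s2 [0.4787 0.099  0.201 ] 24.3 theta -0.005809957276281641
```

send_rows([
  [-0.005,0,0,0,0,0],
  [-0.006,0,0,0,0,0],
  [-0.007,0,0,0,0,0],
  [-0.008,0,0,0,0,0],
  [-0.009,0,0,0,0,0],
  [-0.009,0,0,0,0,0],
  [-0.009,0,0,0,0,0],
  [-0.009,0,0,0,0,0],
  [-0.009,0,0,0,0,0],
  [-0.009,0,0,0,0,0],
])

```text
t: 17.25
ee_pos: [0.4765, 0.0382, 0.1889]
orientation: [0.711, 0.703, 0.004, -0.006]
contact_force: [1.4, 15.7, -1.5]
grip_width: 0.0
```

```bash
python3 d.py 0.479 0.033 0.188;  python3 - <<'E'
from h import *
f=grab_frame("scene");cv2.imwrite("pics/s12.png",cv2.resize(f["image"][100:260,220:400],None,fx=4,fy=4))
a=cv2.imread("pics/s11.png")[340:480,150:450]; b=cv2.imread("pics/s12.png")[340:480,150:450];c=cv2.imread("pics/s2.png")[340:480,150:450]
cv2.imwrite("pics/cmp2.png",cv2.resize(np.vstack([c,a,b]),None,fx=1.4,fy=1.4))
a=cv2.imread("pics/s11.png")[220:300,150:250]; b=cv2.imread("pics/s12.png")[220:300,150:250]
cv2.imwrite("pics/cmp3.png",cv2.resize(np.vstack([a,b]),None,fx=3,fy=3))
E
```

```text
t 17.25 p [0.4765 0.0382 0.1889] grip 0.0 F [ 1.4 15.7 -1.5]
toolx [0.01  1.    0.015] y [ 1.    -0.01  -0.003] z [-0.003  0.015 -1.   ]
shift norm [-0.0129  0.0065  0.002 ]
turn norm [-0.0037 -0.0187  0.0046]
```

View pics/cmp2.png

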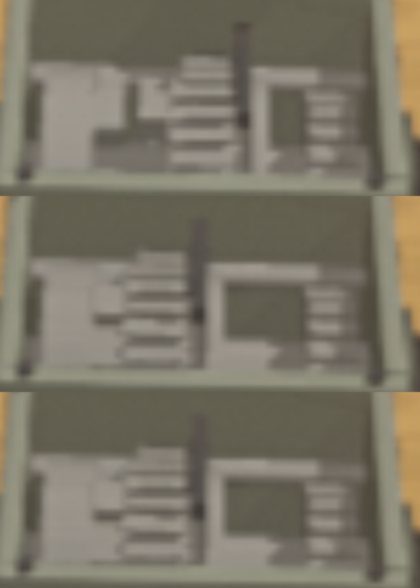

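View pics/cmp3.png

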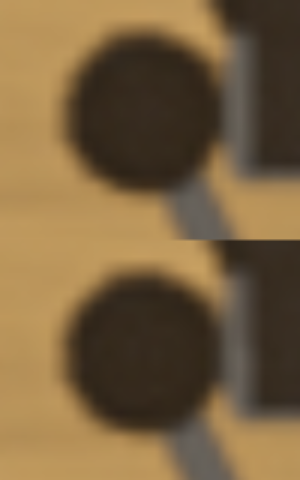

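send_rows([
  [0.03,0,0,0,0,0],
  [0.09,0,0,0,0,0],
  [0.12,0,-0.05,0,0,0],
  [0.13,0,-0.15,0,-0.018,0],
  [0.15,0,-0.25,0,-0.018,0],
  [0.2,-0.03,-0.32,0,-0.018,0.005],
  [0.3,-0.06,-0.34,0,-0.018,0.005],
  [0.42,-0.09,-0.34,0,-0.018,0.005],
  [0.5,-0.1,-0.34,0,-0.018,0.005],
  [0.52,-0.1,-0.34,0,-0.018,0.005],
])

```text
t: 18.3
ee_pos: [0.4384, 0.2462, 0.3283]
orientation: [0.711, 0.703, -0.001, -0.0]
contact_force: [-0.0, -0.4, 0.5]
grip_width: -0.0001
```

```bash
python3 d.py 0.479 0.033 0.188;  python3 - <<'E'
from h import *
for n in ["scene","top","wrist"]:
    cv2.imwrite(f"pics/{n}13.png",grab_frame(n)["image"])
a=cv2.imread("pics/scene0.png")[150:225,255:335];b=cv2.imread("pics/scene13.png")[150:225,255:335]
cv2.imwrite("pics/cs.png",cv2.resize(np.hstack([a,b]),None,fx=5,fy=5,interpolation=cv2.INTER_CUBIC))
a=cv2.imread("pics/top0.png")[170:265,210:300];b=cv2.imread("pics/top13.png")[170:265,210:300]
cv2.imwrite("pics/ct.png",cv2.resize(np.hstack([a,b]),None,fx=4.4,fy=4.4,interpolation=cv2.INTER_CUBIC))
E
```

```text
t 18.3 p [0.4384 0.2462 0.3283] grip -0.0001 F [-0.  -0.4  0.5]
toolx [ 0.011  1.    -0.001] y [ 1.    -0.011 -0.002] z [-0.002 -0.001 -1.   ]
shift norm [-0.5315  0.1079  0.3512]
turn norm [-0.0024  0.0017  0.004 ]
```

View pics/cs.png

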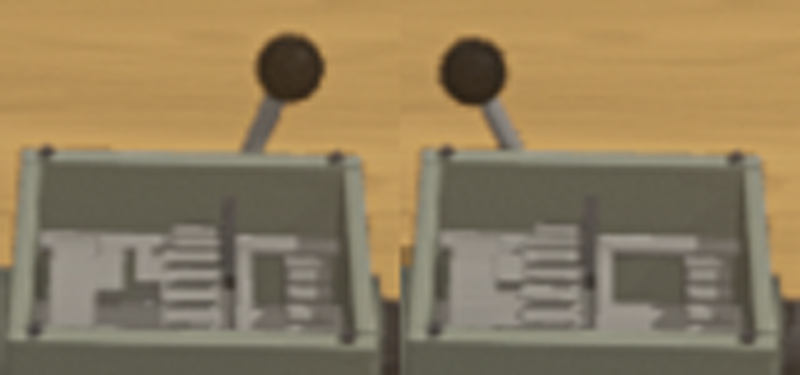

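View pics/ct.png

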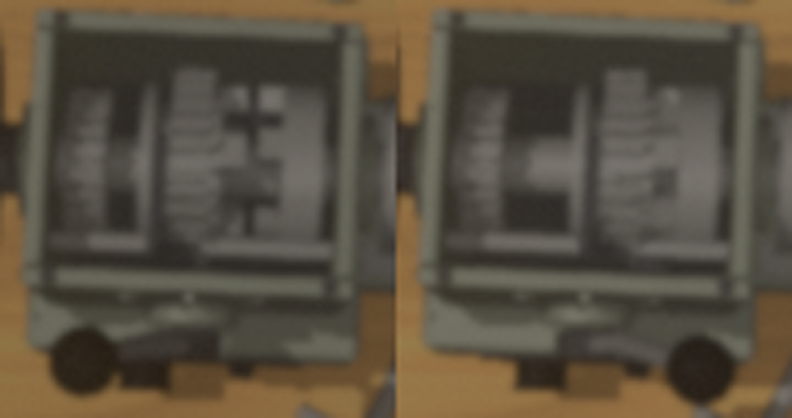

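View pics/wrist13.png

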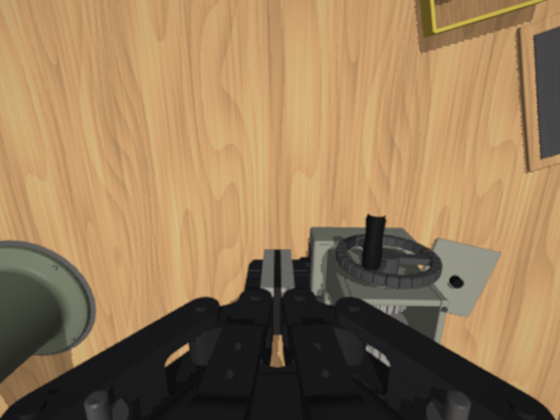

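```bash
python3 - <<'E'
from h import *
s,t=grab_frame("scene"),grab_frame("top")
a0,b0=cv2.imread("pics/scene0.png"),cv2.imread("pics/top0.png");a1,b1=cv2.imread("pics/scene13.png"),cv2.imread("pics/top13.png")
def ball(im,box,th):
    x,y,w,h=box; g=im[y:y+h,x:x+w].max(2); big=cv2.resize(g,None,fx=8,fy=8,interpolation=cv2.INTER_CUBIC)
    big=cv2.GaussianBlur(big,(9,9),2)
    c=cv2.HoughCircles(big,cv2.HOUGH_GRADIENT,1,100,param1=60,param2=12,minRadius=40,maxRadius=80)
    return None if c is None else [(round(x+(k[0]+.5)/8-.5,2),round(y+(k[1]+.5)/8-.5,2),k[2]/8) for k in c[0][:2]]
S0=ball(a0,(298,150,32,28),0);S1=ball(a1,(254,150,32,28),0);T0=ball(b0,(215,238,30,30),0);T1=ball(b1,(264,240,30,28),0)
print(S0,S1,T0,T1)
B=[]
for x,y in ((S0,T0),(S1,T1)):
    r=tri([(s,x[0][:2]),(t,y[0][:2])]);B.append(r[0]);print(r[0].round(4),r[1])
ch=np.linalg.norm(B[1]-B[0]);print("chord",ch,"dtheta",2*np.arcsin(ch/.21), "tilt",(B[1]-B[0]).round(4))
# gear shift by template match (sub-pixel)
def shift(i0,i1,box,rng):
    x,y,w,h=box
    e0=cv2.Sobel(cv2.cvtColor(i0,6),cv2.CV_32F,1,0);e1=cv2.Sobel(cv2.cvtColor(i1,6),cv2.CV_32F,1,0)
    r=cv2.matchTemplate(e1[y:y+h,x-rng:x+w+rng],e0[y:y+h,x:x+w],cv2.TM_CCOEFF_NORMED)[0]
    k=int(r.argmax()); d=0
    if 0<k<len(r)-1: d=(r[k-1]-r[k+1])/(2*(r[k-1]-2*r[k]+r[k+1]))
    return k+d-rng,r[k]
print(shift(a0,a1,(295,189,6,18),14),shift(b0,b1,(240,193,22,25),14),shift(a0,a1,(288,195,10,20),14))
for f,X in ((s,(.563,.06,.18)),(t,(.563,.06,.18)),(s,(.563,.06,.19))):
    print(np.linalg.norm(proj(f,np.array(X)+[0,.01,0])-proj(f,X))/10,"px/mm")
E
```

```text
[(np.float32(312.5), np.float32(163.0), np.float32(6.775)), (np.float32(300.62), np.float32(170.5), np.float32(7.35))] [(np.float32(269.12), np.float32(163.88), np.float32(6.7125))] None NoneTraceback (most recent call last):
  File "<stdin>", line 13, in <module>
TypeError: 'NoneType' object is not subscriptable
```

```bash
python3 - <<'E'
from h import *
s,t=grab_frame("scene"),grab_frame("top")
a0,b0=cv2.imread("pics/scene0.png"),cv2.imread("pics/top0.png");a1,b1=cv2.imread("pics/scene13.png"),cv2.imread("pics/top13.png")
B=[]
for x,y in (((312.5,163.0),(228.7,251.6)),((269.12,163.88),(278.7,253.4))):
    r=tri([(s,x),(t,y)]);B.append(r[0]);print(r[0].round(4),r[1])
ch=np.linalg.norm(B[1]-B[0]);print("chord",ch,"dtheta",2*np.arcsin(ch/.21), "tilt",(B[1]-B[0]).round(4))
def shift(i0,i1,box,rng):
    x,y,w,h=box
    e0=cv2.Sobel(cv2.cvtColor(i0,6),cv2.CV_32F,1,0);e1=cv2.Sobel(cv2.cvtColor(i1,6),cv2.CV_32F,1,0)
    r=cv2.matchTemplate(e1[y:y+h,x-rng:x+w+rng],e0[y:y+h,x:x+w],cv2.TM_CCOEFF_NORMED)[0]
    k=int(r.argmax()); d=0
    if 0<k<len(r)-1: d=(r[k-1]-r[k+1])/(2*(r[k-1]-2*r[k]+r[k+1]))
    return k+d-rng,r[k]
print(shift(a0,a1,(295,189,6,18),14),shift(b0,b1,(240,193,22,25),14),shift(a0,a1,(288,195,10,20),14))
for f,X in ((s,(.563,.06,.18)),(t,(.563,.06,.18)),(s,(.563,.06,.19))):
    print(np.linalg.norm(proj(f,np.array(X)+[0,.01,0])-proj(f,X))/10,"px/mm")
E
```

```text
[0.4791 0.0981 0.2015] [np.float64(0.7), np.float64(0.7)]
[0.4777 0.0145 0.1976] [np.float64(0.6), np.float64(0.6)]
chord 0.08366404428400102 dtheta 0.8195439930184417 tilt [-0.0014 -0.0836 -0.0039]
(np.float32(-7.969014), np.float32(0.96063435)) (np.float32(8.291063), np.float32(0.90679234)) (np.float32(-7.828436), np.float32(0.70032454))
0.5463978102371372 px/mm
0.5770586258101406 px/mm
0.550412657321524 px/mm
```

```bash
python3 - <<'E'
from h import *
a0=cv2.imread("pics/scene0.png")[100:260,220:400];L=lambda n:cv2.resize(cv2.imread(f"pics/{n}.png"),(180,160),interpolation=cv2.INTER_AREA)
I={"0":a0,"s2":L("s2"),"s4":L("s4"),"s5":L("s5"),"s6":L("s6"),"s8":L("s8"),"s9":L("s9"),"s12":L("s12"),"13":cv2.imread("pics/scene13.png")[100:260,220:400]}
def shift(i0,i1,box,rng=14):
    x,y,w,h=box
    e0=cv2.Sobel(cv2.cvtColor(i0,6),cv2.CV_32F,1,0);e1=cv2.Sobel(cv2.cvtColor(i1,6),cv2.CV_32F,1,0)
    r=cv2.matchTemplate(e1[y:y+h,x-rng:x+w+rng],e0[y:y+h,x:x+w],cv2.TM_CCOEFF_NORMED)[0]
    k=int(r.argmax()); d=(r[k-1]-r[k+1])/(2*(r[k-1]-2*r[k]+r[k+1]))
    return round(float(k+d-rng),2),round(float(r[k]),2)
for n,i in I.items():
    print(n,[shift(I["0"],i,b) for b in ((75,88,6,15),(73,88,10,12),(75,88,6,8))],[shift(i if 0 else I["13"],i,b) for b in ((67,88,6,15),(65,88,10,12))])
E
```

```text
0 [(0.01, 1.0), (-0.02, 1.0), (0.01, 1.0)] [(7.89, 0.96), (7.79, 0.97)]
s2 [(0.07, 0.98), (0.06, 0.99), (0.01, 0.92)] [(7.95, 0.96), (7.87, 0.97)]
s4 [(-2.95, 0.88), (-3.28, 0.89), (-3.63, 0.7)] [(4.92, 0.84), (4.53, 0.83)]
s5 [(-13.34, 0.63), (-3.78, 0.74), (-4.18, 0.71)] [(-5.5, 0.52), (4.04, 0.73)]
s6 [(-13.28, 0.68), (-3.78, 0.73), (-4.14, 0.73)] [(-5.46, 0.58), (4.04, 0.72)]
s8 [(-4.65, 0.84), (-4.44, 0.83), (-4.44, 0.72)] [(3.17, 0.89), (3.34, 0.84)]
s9 [(-4.6, 0.81), (-4.57, 0.84), (-4.57, 0.73)] [(3.22, 0.86), (3.22, 0.87)]
s12 [(-7.94, 0.96), (-7.8, 0.97), (-7.8, 0.85)] [(-0.06, 1.0), (0.0, 1.0)]
13 [(-7.91, 0.96), (-7.78, 0.97), (-7.76, 0.86)] [(-0.03, 1.0), (0.03, 1.0)]
```

send_rows([
  [-0.06,0.03,0,0,0,0],
  [-0.16,0.06,0,0,0,0],
  [-0.27,0.09,0,0,0,0],
  [-0.36,0.1,0.02,0,0,0],
  [-0.42,0.102,0.09,0,0,0.004],
  [-0.44,0.103,0.18,0,0,0.004],
  [-0.445,0.103,0.26,0,0,0.004],
  [-0.445,0.103,0.32,0,0,0.004],
  [-0.445,0.103,0.341,0,0,0.004],
  [-0.445,0.103,0.341,0,0,0.004],
])

```text
t: 19.65
ee_pos: [0.4764, 0.0638, 0.1908]
orientation: [0.714, 0.7, -0.002, -0.002]
contact_force: [-0.7, 0.1, 0.2]
grip_width: 0.0002
```

```bash
python3 d.py 0.478 0.038 0.190
```

```text
t 19.65 p [0.4764 0.0638 0.1908] grip 0.0002 F [-0.7  0.1  0.2]
toolx [ 0.021  1.    -0.001] y [ 1.    -0.021 -0.005] z [-0.005 -0.    -1.   ]
shift norm [-0.0644  0.0053  0.0019]
turn norm [-0.0067  0.0007 -0.0086]
```

send_rows([
  [-0.025,0.004,0,0,0,0],
  [-0.05,0.004,0,0,0,0],
  [-0.06,0.004,0,0,0,0],
  [-0.064,0.004,0,0,0,0],
  [-0.067,0.004,0,0,0,0],
  [-0.07,0.004,0,0,0,0],
  [-0.073,0.004,0,0,0,0],
  [-0.076,0.004,0,0,0,0],
  [-0.078,0.004,0,0,0,0],
  [-0.078,0.004,0,0,0,0],
])

```text
t: 20.65
ee_pos: [0.4784, 0.038, 0.1919]
orientation: [0.713, 0.701, 0.004, -0.005]
contact_force: [1.5, 18.0, 5.0]
grip_width: 0.0002
```

```bash
python3 d.py 0.478 0.038 0.190; python3 - <<'E'
from h import *
f=grab_frame("scene");cv2.imwrite("pics/s14.png",cv2.resize(f["image"][100:260,220:400],None,fx=4,fy=4))
a=cv2.imread("pics/s12.png"); b=cv2.imread("pics/s14.png")
cv2.imwrite("pics/cmp4.png",np.vstack([a[200:480,120:420],b[200:480,120:420]]))
E
```

```text
t 20.65 p [0.4784 0.038  0.1919] grip 0.0002 F [ 1.5 18.   5. ]
toolx [0.018 1.    0.013] y [ 1.    -0.018 -0.002] z [-0.002  0.013 -1.   ]
shift norm [-0.0001 -0.001   0.0048]
turn norm [-0.0027 -0.0159 -0.0045]
```

View pics/cmp4.png

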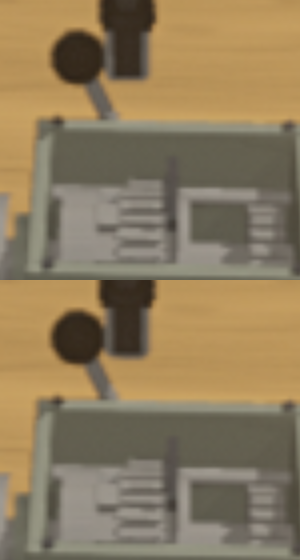

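send_rows([
  [0.03,0,0,0,0,0],
  [0.09,0,0,0,0,0],
  [0.12,0,-0.05,0,0,0],
  [0.13,0,-0.15,0,-0.016,0],
  [0.15,0,-0.25,0,-0.016,0],
  [0.2,-0.03,-0.32,0,-0.016,0],
  [0.3,-0.06,-0.34,0,-0.016,0],
  [0.42,-0.09,-0.34,0,-0.016,0],
  [0.5,-0.1,-0.34,0,-0.016,0],
  [0.52,-0.1,-0.34,0,-0.016,0],
])

```text
t: 21.7
ee_pos: [0.4415, 0.2476, 0.3309]
orientation: [0.712, 0.702, -0.001, -0.0]
contact_force: [-0.1, -0.4, -0.9]
grip_width: -0.0003
```

```bash
python3 d.py; python3 - <<'E'
from h import *
cv2.imwrite("pics/scene15.png",grab_frame("scene")["image"]);cv2.imwrite("pics/top15.png",grab_frame("top")["image"])
E
```

```text
t 21.7 p [0.4415 0.2476 0.3309] grip -0.0003 F [-0.1 -0.4 -0.9]
toolx [ 0.013  1.    -0.   ] y [ 1.    -0.013 -0.001] z [-0.001 -0.    -1.   ]
```

View pics/scene15.png

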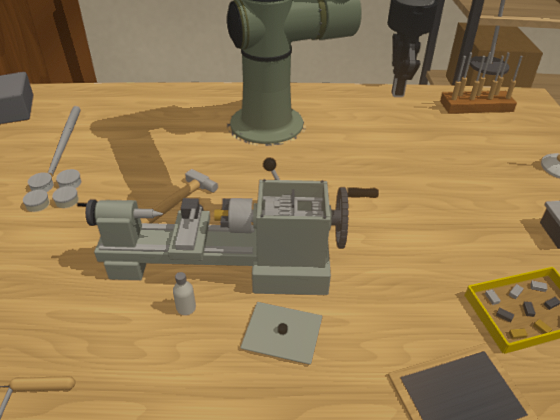

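View pics/top15.png

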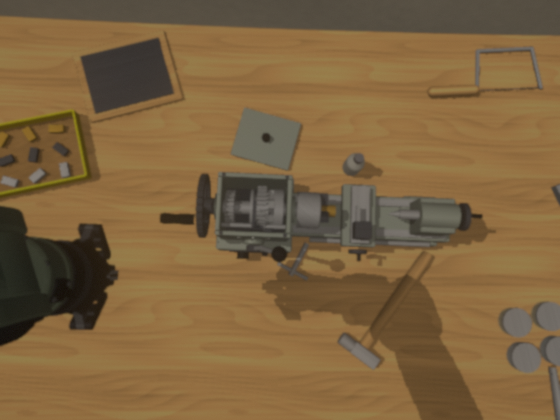

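The ball now sits at (270,164) in the scene view, leaning towards the chuck. The gears are closed up, the loose items are where they were, and the arm is clear.

```bash
python3 -c "
from bench import order
print(order.job_done())"
```

```text
the job is handed in; nothing more can be done
None
```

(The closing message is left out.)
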